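# Move the lift-off glass door to the display box with the vase

### The job

The glass door hangs on the empty display box; it should protect the vase instead. Pinch the two finger tabs together to pull the sprung hinge pins, lift the door off, and drop it into the hinge of the box with the vase, lowering it gently until you feel it rest on its sprung seats, then let the tabs go so that both pins spring fully out into their holes. Never force the door, and do not disturb the vase or the other things.

Things in the scene. Friction and masses are not known exactly. Their poses are not given: they have to be found in the camera images.
- door: The glass door, loose, about 0.26 kg: wooden top rail 20 thick (x) x 150 long (y) x 20 high, and below it a wood-framed pane 10 thick x 122 wide, reaching 103 mm below the origin. Origin: on the hinge-pin axis, mid-rail, 10 mm below the rail's top; z up, y along the pins. A 6 mm pin sticks 7 mm out of each rail end.
- tabs (a point): Midpoint between the door's two steel finger tabs, 26 mm above the door's origin. Tabs stand on the rail's top: 20 wide (x), 6 thick (y), from 15 mm below this point to 14 above; outer faces 56 mm apart (along y) when free, 40 when pinched fully together. A wooden block 20 wide stands between them. Pinch from above along y; pads pressed flat on the tabs carry the door.
- pin_left (a joint): Draw of the pin and tab at the door's +y end, m: 0 sprung fully out, 0.008 pinched home, then wholly inside the rail. Spring 3.6 N at 0 to 8.4 N at 0.008. Let go beside its hole, a pin stops on the cheek at 0.003 to 0.007, and its rubbing can hold the door up, unseated.
- pin_right (a joint): The same for the pin at the door's -y end.
- empty_box: Fixed wooden display box, 90 deep (its x) x 172 wide (y) x 125 high, walls 8; front open, looking along its +x. Origin: centre of underside, z up. On the front, outside the opening, a steel hinge bracket: two upright cheeks, inner faces 155 mm apart, 8 thick, with flared lead-ins on top, and inside each a trough 24 wide (x) for the rail end. This one is empty; the door hangs on it at the start, its axes along the box's. Bracket at nominal height.
- vase_box: Fixed wooden display box, 90 deep (its x) x 172 wide (y) x 125 high, walls 8; front open, looking along its +x. Origin: centre of underside, z up. On the front, outside the opening, a steel hinge bracket: two upright cheeks, inner faces 155 mm apart, 8 thick, with flared lead-ins on top, and inside each a trough 24 wide (x) for the rail end. This one holds the vase. Its bracket sits up to 12 mm above or below nominal, not measured.
- empty_hinge (a point): Nominal pin axis of the empty box, mid-width: 60 mm ahead (box x) of its origin, 125 above it. The door's origin is here at the start, up to 2 mm lower, on soft sprung seats that give 1 mm per N, 8 mm in all, and its pins have room down to 9 mm below this point. Cheek tops with lead-ins reach 22 mm above it. More than 20 N between door and box does damage.
- vase_hinge (a point): The same nominal point of the vase box (axes as the box's). At nominal bracket height a lowered door first touches the two sprung rubber seats, under its rail ends, with its origin here; the pins can enter their 10 mm square holes from 0.5 mm above to 3.5 mm below that. Real heights: all of this up to 12 mm up or down. Seats give 1 mm per 3 N, 3.5 mm at most. 15 N does damage.
- vase: White ceramic bud vase, 48 dia. x 72 high, 0.12 kg, loose, standing in the vase box. Origin: centre of its underside. Not to be touched.
- pen: Aluminium pen, 137 long, 10 thick, lying along its x. Bystander; origin under its middle.
- lidded_box: Lidded plastic box, 118 x 158 x 67 high. Bystander; origin at the centre of its underside.
- candle_holder: Round concrete tea-light holder, 56 dia. x 30 high. Bystander; origin at the centre of its underside.
- bowl: Blue ceramic bowl, 100 dia. x 40 high. Bystander; origin at the centre of its underside.
- remote: Flat black remote control, 45 x 150 x 18 high. Bystander; origin at the centre of its underside.
Mind the look-alikes: they are no part of the job. Leave any blue or red look-alike of the vase_box alone.

How it is judged:
By the outcome, as a careful person would: the job done as asked, in the order asked, and still so for the second after the job is handed in, with the robot touching nothing.
It also fails if it takes over 48 s, if anything falls off the work surface, if the arm or the gripper's body presses on something with over 40 N, if the wrist force passes 120 N, or if a joint passes its speed limit or range.

### The arm

A 6-joint arm with a two-finger parallel gripper is mounted at the origin on the work surface. World frame = base frame: x ahead of the robot, y to its left, z up, the work surface at z = 0. Lengths are in mm, angles in rad, forces in N, time in s.
With the tool pointing down it reaches from about 350 to 775 mm from the base axis. Payload 5.5 kg.
Tool frame: the origin (TCP) lies at the centre of the arm's flange, where the gripper is bolted on; the fingertips stand 173 mm ahead of it and the grasp point (between the pads) lies 155 mm ahead of it; x points along the fingers, z is the direction in which the jaws open and shut, and the axes are right-handed (so a half turn about x gives the same grasp; the last joint's range is limited). The gripper opens to 85 mm and grips with 20 to 120 N. Pads are 22 mm wide; open, the fingers measure 114 mm over their backs; the gripper's body (76 mm by 85 mm) begins 54 mm behind the grasp point. The pads swing forward as they close: fully open they stand 13 mm farther back than shut.
Start: joints at [1.014, 0.313, 0.046, 1.304, 0, 1.431], TCP at [232.801, 525.791, 404.723] pointing down, gripper open.
Joint ranges: [-2.76, 2.76], [-0.86, 1.69], [-1.03, 1.26], [-2.2, 2.34], [-1.47, 1.5], [-3.14, 3.14]. Speed limits (rad/s): [2.57, 2.57, 3.14, 3.14, 3.14, 3.14].

### API

Orientations are given as a unit quaternion [w, x, y, z].
In Python, from bench import env gives the robot as it stands.
- The arm moves only by the tool play_rows, never from a script. Its argument "increments" is a list of rows, each a list of 6 numbers: the shift along the tool's x, y, z in mm, then the turn, a rotation vector about the tool's x, y, z in rad. In form: [[tx, ty, tz, rx, ry, rz], ...]. A call has 1 to 20 rows; each row is the pose to reach, as a shift and turn from the pose commanded when the call began, along the tool's axes at that moment; what a row does not reach only later rows make up. A row lasts 1/12 s, in which the tool goes at most 41.7 mm and 7.16 degrees, less where a joint would pass 70% of its speed; a pose out of reach is approached as far as the arm can. A call with a gripper value outside its range is refused whole. "grip" is the finger opening in mm, from 0 to 85.4, set as the call begins (left out, the last holds). The fingers move at their own pace and stop on an object; the grip force is fixed at half the most. Time passes only in rows, so rows that repeat a pose let the fingers close. It gives the time, the measured TCP pose, the force and the opening at its end, in the units of the state.
- env.get_state(): the state, without advancing time (a new reading comes with each control period).
- env.read_camera(name): name is "scene" or "top" or "wrist"; returns a dict with "pixels" (384x512x3 uint8, blue, green, red), "fov_y" (degrees; the focal length in pixels is half the picture's height over the tangent of half this angle, whatever the lens; pixels are square), "cx", "cy" (the principal point, pixels), "k1" (the pictures are not rectified: a ray, as slopes to the right and down, at radius r is drawn at 1 + k1 r^2 times it, then the intrinsics apply), "view" (4x4, takes a point from world to camera coordinates). Camera axes: x right, y up, looking along -z (the intrinsics and any distortion apply to the point x, -y, -z); pixel columns grow to the right and rows downward; lengths in mm; the calibration is good to about 2 mm. A picture is of the moment at which its call begins. There is no depth.
- env.finish_job(): hands the job in, once; it reports no verdict.
The state is a dict: "t": time; "joint_pos": joint angles; "qvel": joint speeds; "joint_efforts": joint torques, N m; "tool_pos": TCP position; "eef_rot": TCP orientation; "contact_force": force on the tool from outside, world axes, zero at the start; "wrist_torque": the same for the moment, N m; "gripper_width": finger opening in mm.
Only numpy, scipy, OpenCV 4.12 (cv2) and the standard library are available. Lean on these libraries where they do the work, as an engineer would, in place of code of your own. Each camera call takes 0.05 s, during which the arm holds its last target.

## Working session

There is one attempt and no reset: what is moved stays moved. The work goes in short steps, Python scripts to look and compute and a tool call to move; the robot and the scene stay as the last step left them, time stands still between calls to the robot, and variables do not carry over. Pictures are saved under pics/ and viewed, and the job is handed in when it is done.

Besides the shell and the picture viewer there is one more tool, called after ">>>" in YAML: its name, and indented under it one key for each argument. play_rows: Moves the arm, as the interface text tells. Its arguments: {"type":"object","properties":{"increments":{"type":"array","items":{"type":"array","items":{"type":"number"}}},"grip":{"type":"number"}},"required":["increments"]}

```bash
ls; mkdir -p pics; cat > h.py <<'E'
import numpy as np, cv2, json
from bench import env
def cam(n):
    c=env.read_camera(n); return c
def K(c):
    f=192/np.tan(np.radians(c["fov_y"])/2); return np.array([[f,0,c["cx"]],[0,f,c["cy"]],[0,0,1]]),np.array([c["k1"],0,0,0,0.])
def ray(c,uv):
    k,d=K(c); p=cv2.undistortPoints(np.array(uv,float).reshape(-1,1,2),k,d).reshape(-1,2)
    V=np.array(c["view"]);R=V[:3,:3];o=-R.T@V[:3,3]
    dirs=np.c_[p[:,0],-p[:,1],-np.ones(len(p))]@R
    return o,dirs
def onz(c,uv,z):
    o,d=ray(c,uv); return o+d*((z-o[2])/d[:,2])[:,None]
def proj(c,P):
    P=np.atleast_2d(np.array(P,float));V=np.array(c["view"]);k,d=K(c)
    q=P@V[:3,:3].T+V[:3,3]; q=q*[1,-1,-1]
    return cv2.projectPoints(q,np.zeros(3),np.zeros(3),k,d)[0].reshape(-1,2)
def tri(cs,uvs):
    A=np.zeros((3,3));b=np.zeros(3)
    for c,uv in zip(cs,uvs):
        o,d=ray(c,[uv]);d=d[0]/np.linalg.norm(d[0]);M=np.eye(3)-np.outer(d,d);A+=M;b+=M@o
    return np.linalg.solve(A,b)
def save(c,name): cv2.imwrite("pics/"+name,c["pixels"])
E
python3 - <<'E'
from h import *
import pickle
for n in ["scene","top","wrist"]:
    c=cam(n); save(c,n+"0.png"); pickle.dump(c,open(n+"0.pkl","wb")); V=np.array(c["view"]); print(n,c["fov_y"],c["k1"],c["cx"],c["cy"],-V[:3,:3].T@V[:3,3])
print(env.get_state())
E
```

```text
pics
scene 50.46390000407408 -0.10888459264262279 250.49837799096167 186.41612623634714 [1234.20023016   82.44492653  828.5332988 ]
top 43.71416893786867 -0.1899840846455002 256.9724789227726 191.10962836297045 [ 382.84748605   80.18876809 1568.54379357]
wrist 66.33617792737452 -0.05648898973524415 259.4432946296219 192.89295963750172 [165.48622396 555.32510848 373.48096823]
{'t': 0.15, 'joint_pos': array([ 1.01441048e+00,  3.13837878e-01,  4.52535802e-02,  1.30361093e+00,
       -2.30723286e-05,  1.43120926e+00]), 'qvel': array([ 0.00041556, -0.00229195,  0.00509308,  0.0006991 , -0.00137515,
        0.00163228]), 'joint_efforts': array([ 2.13685576e-03, -4.81064415e+01,  2.98816395e+01,  1.38900324e-02,
       -1.63304071e-04, -1.37726023e-06]), 'tool_pos': array([232.70996896, 525.65121866, 404.01345023]), 'eef_rot': array([ 0.59218404, -0.38595137,  0.59307317,  0.38551759]), 'contact_force': array([-0.43945209, -0.35562204, -0.40866217]), 'wrist_torque': array([-0.0230011 , -0.0141483 , -0.04296354]), 'gripper_width': 85.53233087273041}
```

View pics/scene0.png

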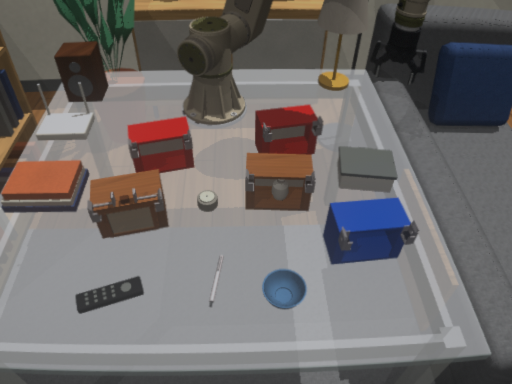

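View pics/top0.png

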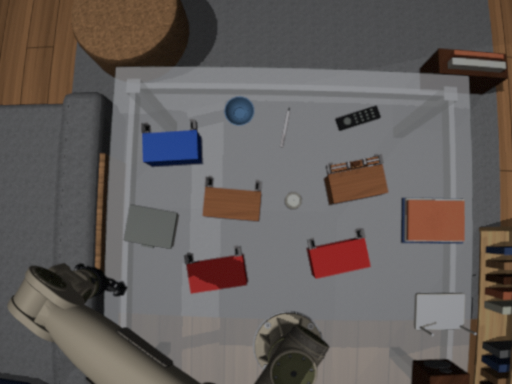

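View pics/wrist0.png

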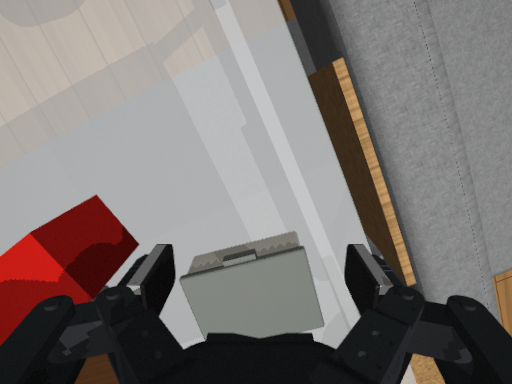

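Candidates for the door's box: brown box with the door, at scene (127,203) / top (356,182). Red boxes are at scene (160,145) and (287,130), and a blue one at (366,230). Candidate for the vase box: brown box with the vase visible, at scene (280,182) / top (232,204). Checking close crops next.

```bash
python3 - <<'E'
import pickle,cv2,numpy as np
s=pickle.load(open("scene0.pkl","rb"))["pixels"];t=pickle.load(open("top0.pkl","rb"))["pixels"]
def cr(im,x,y,w,h): return cv2.resize(im[y:y+h,x:x+w],(400,300),interpolation=cv2.INTER_CUBIC)
cv2.imwrite("pics/crop0.png",np.vstack([np.hstack([cr(s,80,165,100,75),cr(s,230,145,100,75)]),np.hstack([cr(t,311,140,88,66),cr(t,190,165,88,66)])]))
E
```

```text
(no output)
```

View pics/crop0.png

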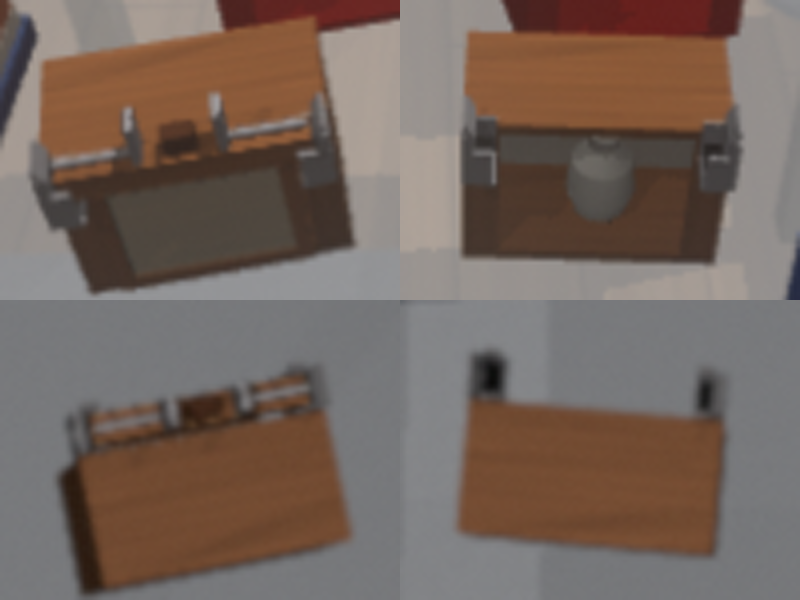

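The left crop shows the door, with its two steel tabs at scene (112,199) and (134,192), on a brown box. The right crop shows the open brown box with the vase at (280,188). Both choices hold. Next I measure the roofs in the top view and cast them onto z=125.

```bash
cat > roof.py <<'E'
from h import *
import pickle
t=pickle.load(open("top0.pkl","rb"));im=t["pixels"]
up=cv2.resize(im,None,fx=4,fy=4,interpolation=cv2.INTER_CUBIC)
hsv=cv2.cvtColor(up,cv2.COLOR_BGR2HSV)
m=((hsv[...,0]<20)&(hsv[...,1]>90)&(hsv[...,2]>80)).astype(np.uint8)*255
m=cv2.morphologyEx(m,cv2.MORPH_OPEN,np.ones((45,45)))
for n,(x,y,w,h) in dict(empty=(311,140,88,66),vase=(190,165,88,66)).items():
    mm=np.zeros_like(m);mm[4*y:4*(y+h),4*x:4*(x+w)]=m[4*y:4*(y+h),4*x:4*(x+w)]
    cs,_=cv2.findContours(mm,cv2.RETR_EXTERNAL,cv2.CHAIN_APPROX_NONE);c=max(cs,key=cv2.contourArea)
    # undistort contour to z=125 plane then rect
    P=onz(t,(c.reshape(-1,2)+0.5)/4-0.5,125)
    r=cv2.minAreaRect(P[:,:2].astype(np.float32)); print(n,r, cv2.boxPoints(r).round(1).tolist())
    c=cv2.boxPoints(cv2.minAreaRect(c)); 
    vis=up.copy() if n=="empty" else vis
    cv2.polylines(vis,[c.astype(int)],True,(0,255,0),1)
cv2.imwrite("pics/roof.png",vis[560:960,760:1560])
E
python3 roof.py
```

```text
empty ((527.826416015625, -196.82191467285156), (91.79566192626953, 170.6422576904297), 12.032529830932617) [[465.20001220703125, -122.9000015258789], [500.70001220703125, -289.79998779296875], [590.5, -270.70001220703125], [554.9000244140625, -103.80000305175781]]
vase ((456.6372985839844, 185.4022216796875), (170.05308532714844, 88.80213928222656), 86.80726623535156) [[407.6000061035156, 103.0], [496.20001220703125, 98.0], [505.70001220703125, 267.79998779296875], [417.0, 272.79998779296875]]
```

View pics/roof.png

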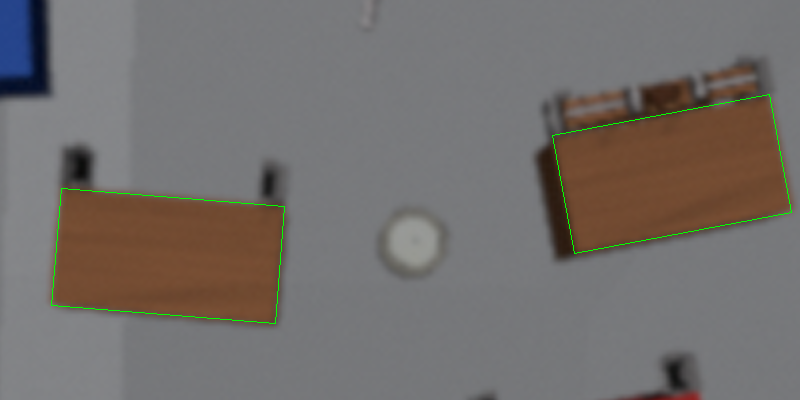

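```bash
cat >> h.py <<'E'
from scipy.spatial.transform import Rotation as Ro
def pose():
    s=env.get_state();q=s["eef_rot"];return s["tool_pos"],Ro.from_quat([q[1],q[2],q[3],q[0]]),s
def down(yaw,sgn=1):
    z=sgn*np.array([-np.sin(yaw),np.cos(yaw),0]);x=np.array([0,0,-1.]);return Ro.from_matrix(np.c_[x,np.cross(z,x),z])
def rel(p,R):
    p0,R0,s=pose();return R0.inv().apply(np.array(p)-p0).round(2),(R0.inv()*R).as_rotvec().round(4)
E
python3 - <<'E'
from h import *
import pickle
p,R,s=pose();print(R.as_matrix().round(3))
w=pickle.load(open("wrist0.pkl","rb"));V=np.array(w["view"])
print("cam in tool",R.inv().apply(-V[:3,:3].T@V[:3,3]-p),"axis",R.inv().apply(-V[2,:3]))
ye,yv=np.radians(12.03),np.radians(-3.19)
for sg in(1,-1): print(rel([586.5,-184.3,404],down(ye,sg)))
E
```

```text
[[-0.001 -0.914  0.405]
 [-0.001  0.405  0.914]
 [-1.     0.    -0.001]]
cam in tool [ 3.05451879e+01  7.34764866e+01 -3.86490763e-02] axis [ 9.56172305e-01 -2.92804550e-01 -1.37016786e-04]
(array([ 6.1000e-01, -6.1092e+02, -5.0594e+02]), array([-6.268e-01, -1.300e-03, -6.000e-04]))
(array([ 6.1000e-01, -6.1092e+02, -5.0594e+02]), array([ 2.5148e+00, -8.0000e-04,  1.7000e-03]))
```

>>> play_rows:
  increments:
    - [0,-37,-31,-0.06,0,0]
    - [0,-75,-62,-0.12,0,0]
    - [0,-112,-93,-0.18,0,0]
    - [0,-149,-124,-0.24,0,0]
    - [0,-187,-155,-0.3,0,0]
    - [0,-224,-186,-0.36,0,0]
    - [0,-262,-217,-0.42,0,0]
    - [0,-299,-248,-0.48,0,0]
    - [0,-336,-279,-0.54,0,0]
    - [0,-374,-310,-0.6,0,0]
    - [0,-411,-341,-0.627,0,0]
    - [0,-449,-372,-0.627,0,0]
    - [0,-486,-403,-0.627,0,0]
    - [0,-523,-434,-0.627,0,0]
    - [0,-555,-460,-0.627,0,0]
    - [0,-580,-480,-0.627,0,0]
    - [0,-598,-495,-0.627,0,0]
    - [0,-608,-503,-0.627,0,0]
    - [0,-611,-506,-0.627,0,0]
    - [0,-611,-506,-0.627,0,0]
  grip: 75

```text
t: 1.82
tool_pos: [588.9, -190.6, 402.5]
eef_rot: [-0.446, 0.549, -0.447, -0.548]
contact_force: [-0.0, 0.6, 0.9]
gripper_width: 74.9
```

>>> play_rows:
  increments:
    - [0,0,0,0,0,0]
    - [0,0,0,0,0,0]

```text
t: 1.98
tool_pos: [586.4, -184.3, 403.8]
eef_rot: [0.445, -0.549, 0.445, 0.55]
contact_force: [-0.2, 0.8, -0.2]
gripper_width: 74.9
```

```bash
python3 - <<'E'
from h import *
import pickle
p,R,s=pose();print(p,R.as_matrix().round(3),s["joint_pos"].round(2),s["contact_force"].round(2))
c=cam("wrist");save(c,"w1.png");pickle.dump(c,open("w1.pkl","wb"))
E
```

```text
[ 586.3510233  -184.33664695  403.83837041] [[-0.002 -0.978 -0.208]
 [ 0.001 -0.208  0.978]
 [-1.     0.001  0.002]] [-0.44  0.39  0.16  1.34  0.   -0.64] [-0.24  0.79 -0.18]
```

View pics/w1.png

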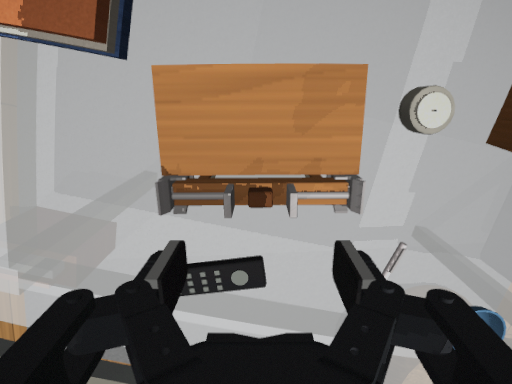

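```bash
python3 - <<'E'
import cv2
im=cv2.imread("pics/w1.png");cv2.imwrite("pics/w1c.png",cv2.resize(im[160:240,145:375],None,fx=3.4,fy=5,interpolation=cv2.INTER_CUBIC))
E
```

```text
(no output)
```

View pics/w1c.png

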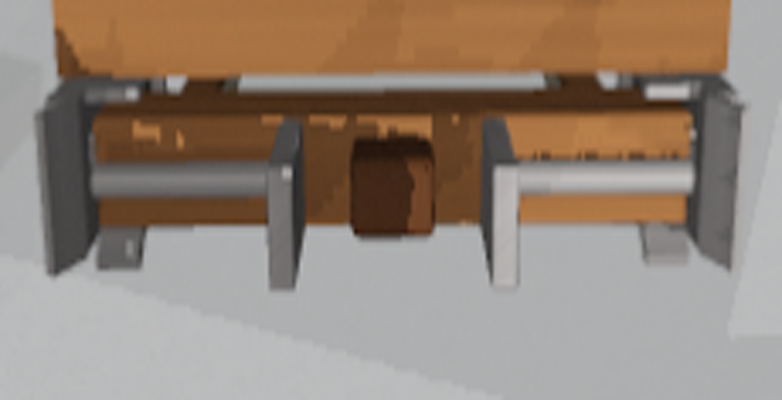

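```bash
python3 - <<'E'
from h import *
import pickle
w=pickle.load(open("w1.pkl","rb"));t=pickle.load(open("top0.pkl","rb"));s=pickle.load(open("scene0.pkl","rb"))
f=lambda x,y:(x/3.4+145-.35,y/5+160-.4)
ol=[f(268,165),f(268,288)];orr=[f(519,163),f(519,286)]
P=onz(w,ol+orr,165);print(P.round(1))
m=P.mean(0);d=P[2:].mean(0)-P[:2].mean(0);print("tabs mid",m,"sep",np.linalg.norm(d),"yaw",np.degrees(np.arctan2(-d[0],d[1])))
# roof front edge
E=onz(w,[f(58,77),f(728,72)],125);d=E[1]-E[0];print(E,np.linalg.norm(d),np.degrees(np.arctan2(-d[0],d[1])))
m[2]=151
u=np.array([np.cos(.21),np.sin(.21),0]);v=np.array([-u[1],u[0],0])
for h,wd in ((14,10),):
  Q=[m+a*u+b*v+[0,0,14] for a in(-10,10) for b in(-28,-22,22,28)]
  for n,c in(("scene",s),("w",w),("top",t)): print(n,proj(c,Q).round(1).tolist())
b=s["pixels"][180:240,80:180]
cv2.imwrite("pics/s_d.png",cv2.resize(b,(800,480),interpolation=cv2.INTER_CUBIC))
E
```

```text
[[ 581.8 -212.9  165. ]
 [ 601.1 -209.5  165. ]
 [ 570.1 -159.4  165. ]
 [ 589.1 -154.6  165. ]]
tabs mid [ 585.48609212 -184.09397107  165.        ] sep 55.52849431882396 yaw 12.319723360277372
[[ 590.09863566 -271.05340618  125.        ]
 [ 553.42555453 -102.86889494  125.        ]] 172.1364130541756 12.30095202912428
scene [[108.9, 191.1], [111.5, 190.6], [130.7, 187.5], [133.3, 187.1], [108.9, 197.2], [111.5, 196.8], [131.0, 193.6], [133.7, 193.2]]
w [[222.7, 192.2], [230.7, 192.2], [290.0, 192.1], [298.1, 192.1], [223.6, 217.3], [231.5, 217.3], [289.2, 217.2], [297.1, 217.2]]
top [[366.0, 163.9], [364.0, 164.3], [349.7, 167.0], [347.8, 167.3], [364.6, 157.4], [362.6, 157.7], [348.4, 160.4], [346.4, 160.8]]
```

View pics/s_d.png

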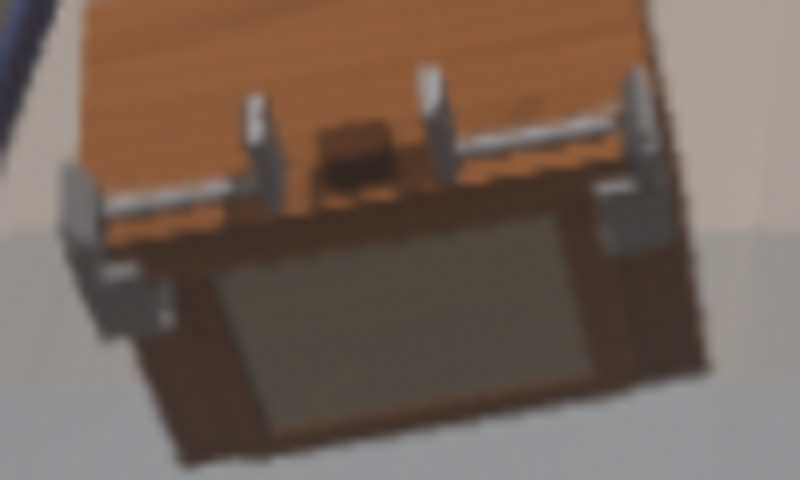

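```bash
python3 - <<'E'
from h import *
print(rel([585.8,-184.2,309],down(np.radians(12.2))))
E
```

```text
(array([95.32,  0.43, -0.69]), array([-0.0024,  0.0012, -0.001 ]))
```

>>> play_rows:
  increments:
    - [10,0.4,-0.5,-0.002,0.001,-0.001]
    - [25,0.4,-0.6,-0.002,0.001,-0.001]
    - [40,0.4,-0.6,-0.002,0.001,-0.001]
    - [55,0.4,-0.7,-0.002,0.001,-0.001]
    - [68,0.4,-0.7,-0.002,0.001,-0.001]
    - [79,0.4,-0.7,-0.002,0.001,-0.001]
    - [87,0.4,-0.7,-0.002,0.001,-0.001]
    - [92,0.4,-0.7,-0.002,0.001,-0.001]
    - [95.3,0.4,-0.7,-0.002,0.001,-0.001]
    - [95.3,0.4,-0.7,-0.002,0.001,-0.001]
    - [95.3,0.4,-0.7,-0.002,0.001,-0.001]

```text
t: 2.95
tool_pos: [586.5, -185.0, 309.8]
eef_rot: [-0.444, 0.551, -0.444, -0.549]
contact_force: [-0.2, 0.1, -0.4]
gripper_width: 74.9
```

```bash
python3 - <<'E'
from h import *
p,R,s=pose();print(p,s["contact_force"].round(2),s["t"])
c=cam("wrist");save(c,"w2.png")
E
```

```text
[ 586.52642518 -184.96800708  309.84077449] [-0.19  0.06 -0.36] 2.95
```

View pics/w2.png

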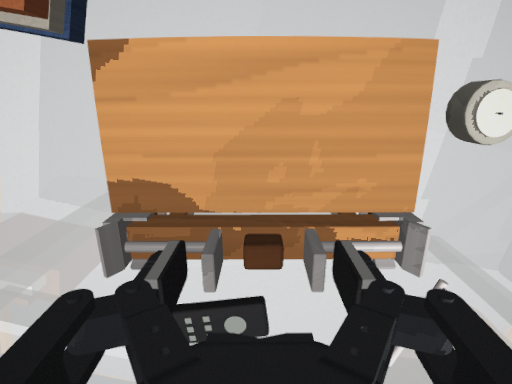

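>>> play_rows:
  increments:
    - [0,0,0,0,0,0]
    - [0,0,0,0,0,0]
    - [0,0,0,0,0,0]
    - [0,0,0,0,0,0]
  grip: 58

```text
t: 3.33
tool_pos: [586.5, -185.0, 309.7]
eef_rot: [-0.444, 0.551, -0.444, -0.55]
contact_force: [0.2, 0.9, -0.2]
gripper_width: 58.1
```

```bash
python3 - <<'E'
from h import *
p,R,s=pose();print(p,s["contact_force"].round(2),s["t"])
c=cam("wrist");save(c,"w3.png")
c=cam("scene");cv2.imwrite("pics/s3.png",cv2.resize(c["pixels"][120:240,60:220],(800,600),interpolation=cv2.INTER_CUBIC))
E
```

```text
[ 586.51256999 -184.9849626   309.68147294] [ 0.23  0.86 -0.22] 3.3333
```

View pics/w3.png

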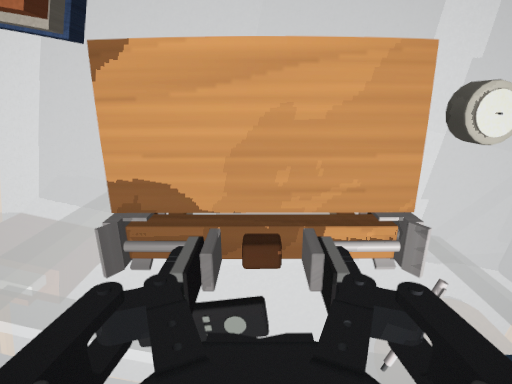

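View pics/s3.png

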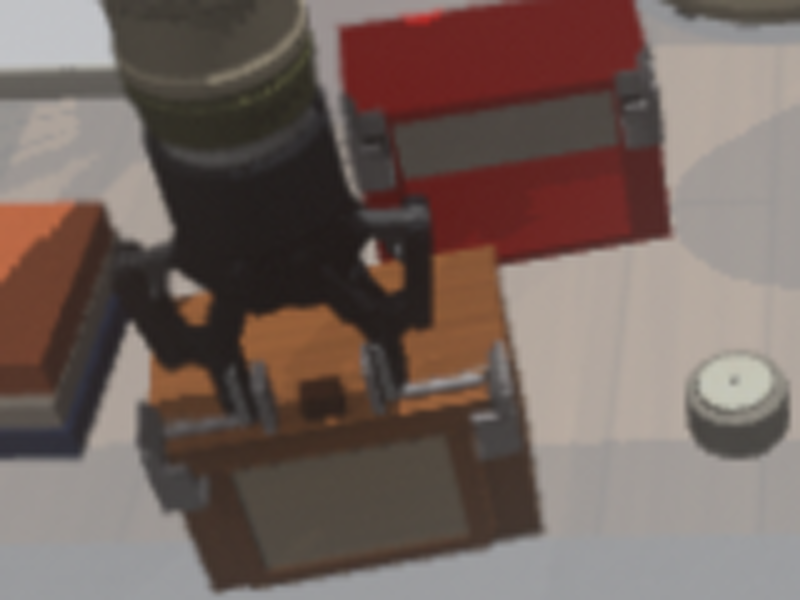

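Scene view: the pads sit just outside the tabs at crop (235,390) and (390,375), tips above the rail. Pinching now.

>>> play_rows:
  increments:
    - [0,0,0,0,0,0]
    - [0,0,0,0,0,0]
    - [0,0,0,0,0,0]
    - [0,0,0,0,0,0]
    - [0,0,0,0,0,0]
    - [0,0,0,0,0,0]
    - [0,0,0,0,0,0]
    - [0,0,0,0,0,0]
  grip: 36

```text
t: 4.1
tool_pos: [586.5, -185.1, 309.5]
eef_rot: [-0.444, 0.551, -0.444, -0.549]
contact_force: [-1.0, 1.1, 4.2]
gripper_width: 36.9
```

```bash
python3 - <<'E'
from h import *
p,R,s=pose();print(p,s["contact_force"].round(2),s["wrist_torque"].round(3),s["gripper_width"])
c=cam("wrist");save(c,"w4.png")
E
```

```text
[ 586.48682796 -185.08626311  309.54365026] [-0.95  1.08  4.18] [0.153 0.132 0.045] 36.89670045546605
```

View pics/w4.png

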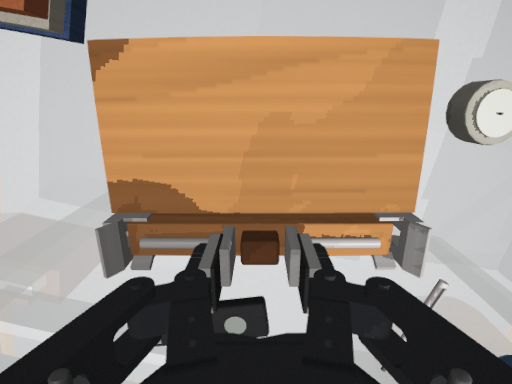

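>>> play_rows:
  increments:
    - [-1,0,0,0,0,0]
    - [-2,0,0,0,0,0]
    - [-4,0,0,0,0,0]
    - [-6,0,0,0,0,0]
    - [-8,0,0,0,0,0]
    - [-10,0,0,0,0,0]
    - [-12,0,0,0,0,0]
    - [-12,0,0,0,0,0]
    - [-12,0,0,0,0,0]

```text
t: 4.9
tool_pos: [586.2, -184.9, 321.0]
eef_rot: [-0.444, 0.55, -0.444, -0.55]
contact_force: [0.3, -0.7, -2.5]
gripper_width: 36.6
```

```bash
python3 - <<'E'
from h import *
p,R,s=pose();print(p,s["contact_force"].round(2),s["wrist_torque"].round(3),s["gripper_width"])
c=cam("wrist");save(c,"w5.png")
c=cam("scene");cv2.imwrite("pics/s5.png",cv2.resize(c["pixels"][120:240,60:220],(800,600),interpolation=cv2.INTER_CUBIC))
E
```

```text
[ 586.24815057 -184.92996954  321.01500694] [ 0.32 -0.68 -2.49] [-0.015 -0.031 -0.025] 36.62275557248989
```

View pics/s5.png

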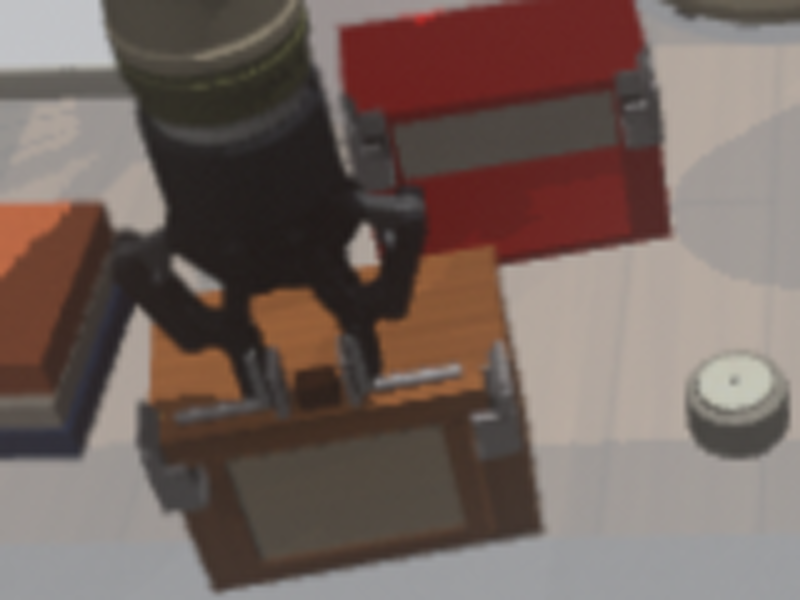

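View pics/w5.png

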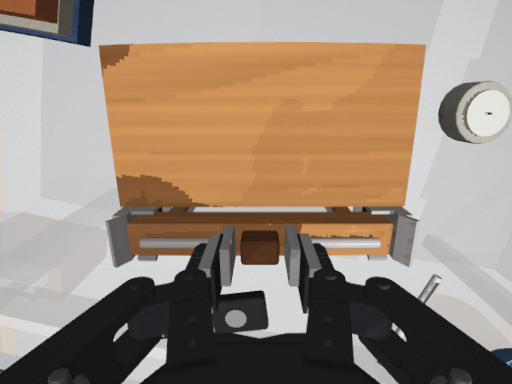

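>>> play_rows:
  increments:
    - [-4,0,0,0,0,0]
    - [-10,0,0,0,0,0]
    - [-18,0,0,0,0,0]
    - [-26,0,0,0,0,0]
    - [-34,0,0,0,0,0]
    - [-40,0,0,0,0,0]
    - [-44,0,0,0,0,0]
    - [-44,0,0,0,0,0]
    - [-44,0,0,0,0,0]
    - [-44,0,0,0,0,0]

```text
t: 5.83
tool_pos: [586.2, -184.9, 365.0]
eef_rot: [-0.444, 0.55, -0.444, -0.55]
contact_force: [0.4, -0.8, -2.1]
gripper_width: 36.9
```

```bash
python3 - <<'E'
from h import *
import pickle
p,R,s=pose();print(p,s["contact_force"].round(2),s["wrist_torque"].round(3),s["gripper_width"])
c=cam("wrist");save(c,"w6.png");pickle.dump((c,p,R.as_matrix()),open("w6.pkl","wb"))
print(rel([p[0],p[1],485],down(np.radians(12.2))))
print(rel([516.5,182.,485],down(np.radians(-3.19))))
E
```

```text
[ 586.21405871 -184.88761152  365.00179734] [ 0.38 -0.77 -2.13] [ 0.036  0.003 -0.073] 36.91602675785634
(array([-1.2018e+02, -8.0000e-02, -2.0000e-02]), array([-0.0007, -0.0003,  0.0003]))
(array([-120.3 ,   -9.19,  373.33]), array([ 0.2679, -0.0003,  0.0003]))
```

View pics/w6.png

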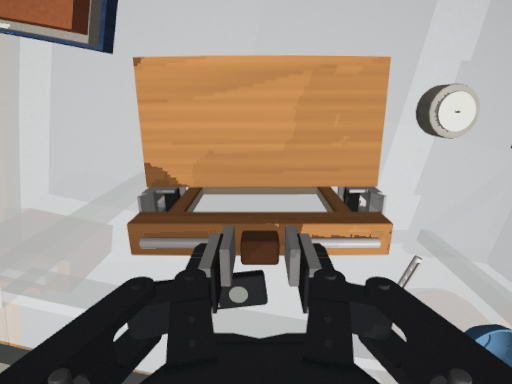

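>>> play_rows:
  increments:
    - [-6,0,0,0,0,0]
    - [-18,0,0,0,0,0]
    - [-36,0,0,0,0,0]
    - [-56,0,0,0,0,0]
    - [-76,0,0,0,0,0]
    - [-94,0,0,0,0,0]
    - [-108,0,0,0,0,0]
    - [-117,0,0,0,0,0]
    - [-120,0,0,0,0,0]
    - [-120,0,0,0,0,0]

```text
t: 6.72
tool_pos: [586.3, -184.9, 485.9]
eef_rot: [-0.444, 0.551, -0.444, -0.549]
contact_force: [0.1, -0.0, -3.2]
gripper_width: 36.9
```

>>> play_rows:
  increments:
    - [0,0,5,0.01,0,0]
    - [0,0,17,0.025,0,0]
    - [0,-1,36,0.04,0,0]
    - [0,-1,60,0.055,0,0]
    - [0,-2,85,0.07,0,0]
    - [0,-3,110,0.09,0,0]
    - [0,-4,135,0.11,0,0]
    - [0,-5,162,0.13,0,0]
    - [0,-5,190,0.15,0,0]
    - [0,-6,218,0.17,0,0]
    - [0,-7,246,0.19,0,0]
    - [0,-7,274,0.21,0,0]
    - [0,-8,300,0.23,0,0]
    - [0,-9,324,0.245,0,0]
    - [0,-9,344,0.255,0,0]
    - [0,-9,359,0.263,0,0]
    - [0,-9,368,0.268,0,0]
    - [0,-9,373,0.268,0,0]
    - [0,-9,373,0.268,0,0]
    - [0,-9,373,0.268,0,0]

```text
t: 8.38
tool_pos: [516.5, 181.3, 484.6]
eef_rot: [0.514, -0.486, 0.514, 0.485]
contact_force: [0.1, -0.6, -2.8]
gripper_width: 36.8
```

```bash
python3 - <<'E'
from h import *
p,R,s=pose();print(p,s["contact_force"].round(2),s["wrist_torque"].round(3),s["gripper_width"])
c=cam("wrist");save(c,"w7.png")
print(rel([516.5,182.,385],down(np.radians(-3.19))))
E
```

```text
[516.47141553 181.34344899 484.57597893] [ 0.1  -0.57 -2.85] [-0.006 -0.005  0.009] 36.79235340709197
(array([99.74,  0.22,  1.05]), array([-0.0008, -0.0012,  0.0009]))
```

View pics/w7.png

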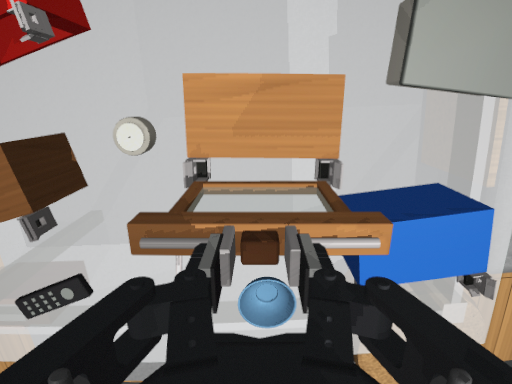

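>>> play_rows:
  increments:
    - [6,0,0.5,0,0,0]
    - [18,0,1,0,0,0]
    - [34,0.2,1,0,0,0]
    - [50,0.2,1,0,0,0]
    - [66,0.2,1,0,0,0]
    - [80,0.2,1,0,0,0]
    - [91,0.2,1,0,0,0]
    - [97,0.2,1,0,0,0]
    - [99.7,0.2,1,0,0,0]
    - [99.7,0.2,1,0,0,0]
    - [99.7,0.2,1,0,0,0]

```text
t: 9.35
tool_pos: [516.7, 182.3, 385.8]
eef_rot: [0.514, -0.486, 0.514, 0.485]
contact_force: [0.3, 0.8, -3.3]
gripper_width: 37.0
```

```bash
python3 - <<'E'
from h import *
import pickle
p,R,s=pose();print(p,s["contact_force"].round(2),s["wrist_torque"].round(3),s["gripper_width"])
c=cam("wrist");save(c,"w8.png");pickle.dump((c,p,R.as_matrix()),open("w8.pkl","wb"))
def roof(fn):
    c,p,Rm=pickle.load(open(fn,"rb"));im=c["pixels"][:203].copy()
    hsv=cv2.cvtColor(cv2.resize(im,None,fx=4,fy=4,interpolation=cv2.INTER_CUBIC),cv2.COLOR_BGR2HSV)
    m=((hsv[...,0]<22)&(hsv[...,1]>100)&(hsv[...,2]>60)).astype(np.uint8)*255
    m=cv2.morphologyEx(m,cv2.MORPH_OPEN,np.ones((121,121)))
    n,l,st,ce=cv2.connectedComponentsWithStats(m)
    k=1+np.argmin([np.hypot(*(ce[i]-[1040,480])) for i in range(1,n)])
    cs,_=cv2.findContours((l==k).astype(np.uint8),cv2.RETR_EXTERNAL,cv2.CHAIN_APPROX_NONE)
    q=cs[0].reshape(-1,2)
    P=onz(c,(q+.5)/4-.5,125)[:,:2].astype(np.float32)
    r=cv2.minAreaRect(P);B=cv2.boxPoints(r)
    # roof front edge midpoint & yaw in tool-relative coords
    a=np.radians(r[2]); a=a if r[1][0]<r[1][1] else a-np.pi/2
    u=np.array([np.cos(a),np.sin(a)]);v=np.array([-u[1],u[0]])
    h=np.array(r[0])+u*105-u*45
    ty=Ro.from_matrix(Rm); tz=Rm[:,2]; yaw=np.arctan2(-tz[0],tz[1])
    d=h-p[:2]
    print(fn,"size",r[1],"yaw",np.degrees(a),"toolyaw",np.degrees(yaw),"hinge",h,"tool->hinge in tool y,z",d@Rm[:2,1],d@Rm[:2,2], "bbox px",q.min(0)/4,q.max(0)/4)
roof("w6.pkl");roof("w8.pkl")
E
```

```text
[516.6596411  182.32079217 385.79232295] [ 0.34  0.84 -3.29] [-0.052  0.001 -0.023] 36.95943709987599
w6.pkl size (90.38706970214844, 171.97744750976562) yaw 12.33415985107422 toolyaw 12.159897338443391 hinge [ 586.8593662  -184.00683651] tool->hinge in tool y,z -0.81635615728569 0.7250854976953859 bbox px [136.25  56.  ] [387.25 187.25]
w8.pkl size (171.93011474609375, 89.64641571044922) yaw -3.629981994628904 toolyaw -3.2281767452925703 hinge [517.09098881 183.99456919] tool->hinge in tool y,z -0.33640970574715484 1.695411110122613 bbox px [149.5   59.25] [377.5  179.25]
```

View pics/w8.png

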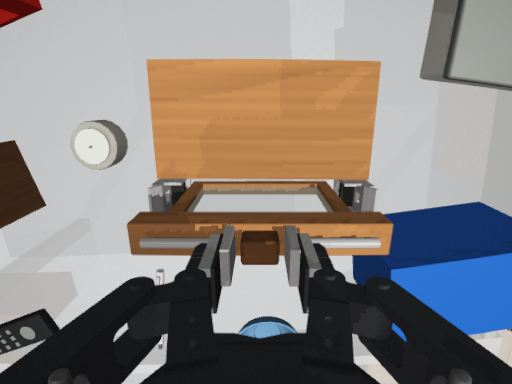

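>>> play_rows:
  increments:
    - [0,0.5,1,0.01,0,0]
    - [6,0.5,1,0.01,0,0]
    - [14,0.5,1,0.01,0,0]
    - [20,0.5,1,0.01,0,0]
    - [21,0.5,1,0.01,0,0]
    - [21,0.5,1,0.01,0,0]
    - [21,0.5,1,0.01,0,0]

```text
t: 9.98
tool_pos: [515.9, 183.6, 364.1]
eef_rot: [0.516, -0.484, 0.516, 0.483]
contact_force: [-0.2, -0.0, -2.8]
gripper_width: 36.9
```

```bash
cat > roof2.py <<'E'
from h import *
import pickle
def roof(fn):
    c,p,Rm=pickle.load(open(fn,"rb"));im=c["pixels"][:203].copy()
    hsv=cv2.cvtColor(cv2.resize(im,None,fx=4,fy=4,interpolation=cv2.INTER_CUBIC),cv2.COLOR_BGR2HSV)
    m=((hsv[...,0]<22)&(hsv[...,1]>100)&(hsv[...,2]>60)).astype(np.uint8)*255
    m=cv2.morphologyEx(m,cv2.MORPH_OPEN,np.ones((121,121)))
    n,l,st,ce=cv2.connectedComponentsWithStats(m)
    k=1+np.argmin([np.hypot(*(ce[i]-[1040,480])) for i in range(1,n)])
    cs,_=cv2.findContours((l==k).astype(np.uint8),cv2.RETR_EXTERNAL,cv2.CHAIN_APPROX_NONE)
    q=cs[0].reshape(-1,2)
    P=onz(c,(q+.5)/4-.5,125)[:,:2].astype(np.float32)
    r=cv2.minAreaRect(P)
    a=np.radians(r[2]); a=a if r[1][0]<r[1][1] else a-np.pi/2
    u=np.array([np.cos(a),np.sin(a)])
    h=np.array(r[0])+u*60
    tz=Rm[:,2]; yaw=np.arctan2(-tz[0],tz[1]); d=h-p[:2]
    print(fn,np.round(r[1],1),"dyaw",np.degrees(a-yaw).round(2),"hinge",h.round(2),"tool y,z",(d@Rm[:2,1]).round(2),(d@Rm[:2,2]).round(2),q.min(0)/4,q.max(0)/4)
if __name__=="__main__":
    import sys
    fn=sys.argv[1]
    p,R,s=pose();print(p,s["contact_force"].round(2),s["wrist_torque"].round(3),s["gripper_width"],s["t"])
    c=cam("wrist");save(c,fn+".png");pickle.dump((c,p,R.as_matrix()),open(fn+".pkl","wb"))
    roof("w6.pkl");roof(fn+".pkl")
    im=np.vstack([pickle.load(open("w6.pkl","rb"))[0]["pixels"][170:270,110:410],c["pixels"][170:270,110:410]])
    cv2.imwrite("pics/"+fn+"c.png",cv2.resize(im,None,fx=2.6,fy=2.6,interpolation=cv2.INTER_CUBIC))
E
python3 roof2.py w9
```

```text
[515.9261211  183.59285455 364.10865955] [-0.17 -0.03 -2.78] [-0.008 -0.009 -0.027] 36.858018992220245 9.9833
w6.pkl [ 90.4 172. ] dyaw 0.17 hinge [ 586.86 -184.01] tool y,z -0.82 0.73 [136.25  56.  ] [387.25 187.25]
w9.pkl [171.9  90.2] dyaw 0.16 hinge [517.45 183.96] tool y,z -1.5 0.46 [135.25  56.5 ] [387.   188.25]
```

View pics/w9c.png

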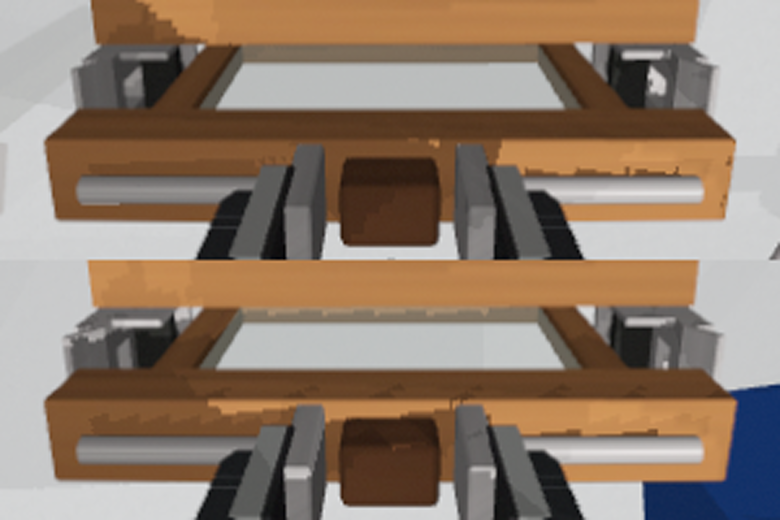

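>>> play_rows:
  increments:
    - [1,-0.6,-0.3,0,0,0]
    - [4,-0.6,-0.3,0,0,0]
    - [8,-0.6,-0.3,0,0,0]
    - [12,-0.6,-0.3,0,0,0]
    - [16,-0.6,-0.3,0,0,0]
    - [19,-0.6,-0.3,0,0,0]
    - [22,-0.6,-0.3,0,0,0]
    - [24,-0.6,-0.3,0,0,0]
    - [25,-0.6,-0.3,0,0,0]
    - [25,-0.6,-0.3,0,0,0]
    - [25,-0.6,-0.3,0,0,0]

```text
t: 10.95
tool_pos: [516.6, 183.2, 339.4]
eef_rot: [0.516, -0.484, 0.516, 0.483]
contact_force: [0.8, 0.1, -3.0]
gripper_width: 36.8
```

```bash
python3 roof2.py w10
```

```text
[516.64002297 183.23902999 339.39968855] [ 0.75  0.13 -2.99] [0.001 0.054 0.02 ] 36.7540324638271 10.95
w6.pkl [ 90.4 172. ] dyaw 0.17 hinge [ 586.86 -184.01] tool y,z -0.82 0.73 [136.25  56.  ] [387.25 187.25]
w10.pkl [172.1  89.9] dyaw 0.17 hinge [517.25 183.99] tool y,z -0.56 0.79 [118.25  48.25] [405. 197.]
```

View pics/w10.png

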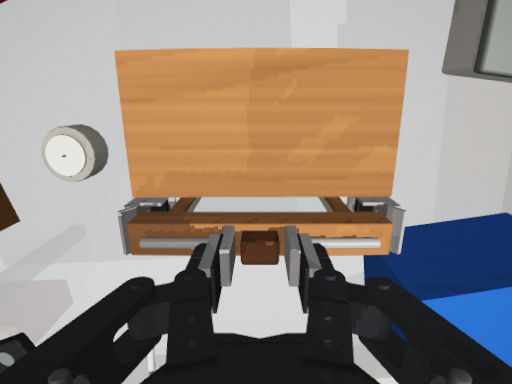

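Alignment matches the reference within 0.3 mm. Descending slowly while watching the force.

>>> play_rows:
  increments:
    - [1,0,0,0,0,0]
    - [2.5,0,0,0,0,0]
    - [4,0,0,0,0,0]
    - [5.5,0,0,0,0,0]
    - [7,0,0,0,0,0]
    - [8,0,0,0,0,0]
    - [8,0,0,0,0,0]
    - [8,0,0,0,0,0]

```text
t: 11.67
tool_pos: [516.6, 183.3, 331.2]
eef_rot: [0.516, -0.484, 0.516, 0.483]
contact_force: [-0.2, 0.5, -3.0]
gripper_width: 36.7
```

>>> play_rows:
  increments:
    - [1,0,0,0,0,0]
    - [2,0,0,0,0,0]
    - [3,0,0,0,0,0]
    - [4,0,0,0,0,0]
    - [4,0,0,0,0,0]
    - [4,0,0,0,0,0]
    - [4,0,0,0,0,0]

```text
t: 12.25
tool_pos: [516.6, 183.2, 327.3]
eef_rot: [0.516, -0.484, 0.516, 0.483]
contact_force: [0.1, 1.3, -2.7]
gripper_width: 36.7
```

```bash
python3 roof2.py w11; python3 - <<'E'
from h import *
c=cam("scene");cv2.imwrite("pics/s11.png",cv2.resize(c["pixels"][110:230,210:370],(800,600),interpolation=cv2.INTER_CUBIC))
E
```

```text
[516.61501743 183.23387063 327.34456333] [ 0.1   1.31 -2.66] [-0.04  -0.002  0.041] 36.65843216680327 12.25
w6.pkl [ 90.4 172. ] dyaw 0.17 hinge [ 586.86 -184.01] tool y,z -0.82 0.73 [136.25  56.  ] [387.25 187.25]
w11.pkl [172.1  90.1] dyaw 0.15 hinge [517.33 183.99] tool y,z -0.67 0.8 [108.    44.25] [415.5  202.75]
```

View pics/w11.png

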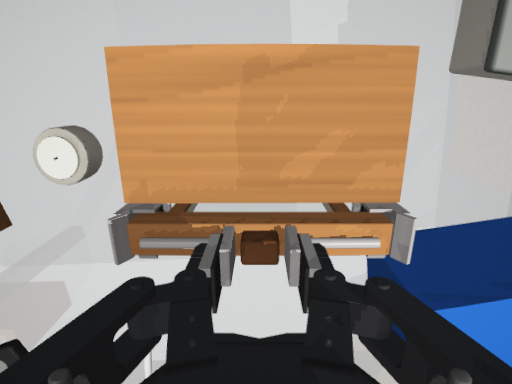

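View pics/s11.png

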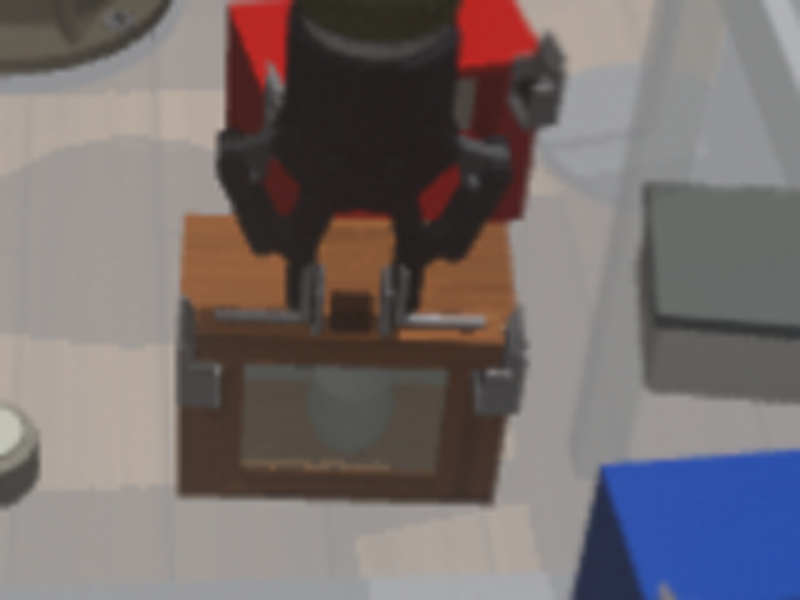

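>>> play_rows:
  increments:
    - [0.5,0,0,0,0,0]
    - [1,0,0,0,0,0]
    - [1.5,0,0,0,0,0]
    - [2,0,0,0,0,0]
    - [2,0,0,0,0,0]
    - [2,0,0,0,0,0]

```text
t: 12.85
tool_pos: [516.6, 183.2, 325.3]
eef_rot: [0.516, -0.484, 0.516, 0.483]
contact_force: [-0.2, 0.1, -2.9]
gripper_width: 37.0
```

>>> play_rows:
  increments:
    - [0.5,0,0,0,0,0]
    - [1,0,0,0,0,0]
    - [1.5,0,0,0,0,0]
    - [1.5,0,0,0,0,0]
    - [1.5,0,0,0,0,0]

```text
t: 13.27
tool_pos: [516.6, 183.2, 323.8]
eef_rot: [0.516, -0.484, 0.516, 0.483]
contact_force: [0.4, -0.5, -3.2]
gripper_width: 37.1
```

>>> play_rows:
  increments:
    - [0.5,0,0,0,0,0]
    - [1,0,0,0,0,0]
    - [1,0,0,0,0,0]
    - [1,0,0,0,0,0]
    - [1,0,0,0,0,0]

```text
t: 13.68
tool_pos: [516.6, 183.2, 322.8]
eef_rot: [0.516, -0.484, 0.516, 0.483]
contact_force: [0.6, 0.6, -3.5]
gripper_width: 37.5
```

>>> play_rows:
  increments:
    - [0.5,0,0,0,0,0]
    - [1,0,0,0,0,0]
    - [1,0,0,0,0,0]
    - [1,0,0,0,0,0]
    - [1,0,0,0,0,0]

```text
t: 14.1
tool_pos: [516.6, 183.2, 321.8]
eef_rot: [0.516, -0.484, 0.516, 0.483]
contact_force: [0.5, -0.5, -3.1]
gripper_width: 37.3
```

>>> play_rows:
  increments:
    - [0.5,0,0,0,0,0]
    - [1,0,0,0,0,0]
    - [1,0,0,0,0,0]
    - [1,0,0,0,0,0]

```text
t: 14.43
tool_pos: [516.6, 183.2, 320.8]
eef_rot: [0.516, -0.484, 0.516, 0.483]
contact_force: [0.3, -0.9, -2.9]
gripper_width: 37.1
```

>>> play_rows:
  increments:
    - [0.5,0,0,0,0,0]
    - [1,0,0,0,0,0]
    - [1,0,0,0,0,0]
    - [1,0,0,0,0,0]

```text
t: 14.77
tool_pos: [516.6, 183.2, 319.8]
eef_rot: [0.516, -0.484, 0.516, 0.483]
contact_force: [-0.5, -0.1, -3.1]
gripper_width: 36.8
```

>>> play_rows:
  increments:
    - [0.5,0,0,0,0,0]
    - [1,0,0,0,0,0]
    - [1,0,0,0,0,0]
    - [1,0,0,0,0,0]

```text
t: 15.1
tool_pos: [516.6, 183.3, 319.0]
eef_rot: [0.516, -0.484, 0.516, 0.483]
contact_force: [-0.7, 0.6, -1.2]
gripper_width: 36.7
```

>>> play_rows:
  increments:
    - [0,0,0,0,0,0]
    - [0,0,0,0,0,0]

```text
t: 15.27
tool_pos: [516.6, 183.2, 319.0]
eef_rot: [0.516, -0.484, 0.516, 0.483]
contact_force: [-0.7, 0.6, -1.2]
gripper_width: 36.9
```

>>> play_rows:
  increments:
    - [0.3,0,0,0,0,0]
    - [0.6,0,0,0,0,0]
    - [0.6,0,0,0,0,0]
    - [0.6,0,0,0,0,0]

```text
t: 15.6
tool_pos: [516.7, 183.2, 318.4]
eef_rot: [0.516, -0.484, 0.516, 0.483]
contact_force: [-1.7, -0.6, 0.3]
gripper_width: 37.0
```

>>> play_rows:
  increments:
    - [0.4,0,0,0,0,0]
    - [0.4,0,0,0,0,0]
    - [0.4,0,0,0,0,0]

```text
t: 15.85
tool_pos: [516.7, 183.2, 318.1]
eef_rot: [0.516, -0.484, 0.516, 0.483]
contact_force: [-0.7, 0.0, 1.0]
gripper_width: 37.1
```

```bash
python3 roof2.py w12; python3 - <<'E'
from h import *
c=cam("scene");cv2.imwrite("pics/s12.png",cv2.resize(c["pixels"][155:215,235:325],(800,533),interpolation=cv2.INTER_CUBIC))
E
```

```text
[516.68709563 183.240136   318.06448808] [-0.67  0.04  1.01] [-0.036  0.136 -0.029] 37.05986925210213 15.85
w6.pkl [ 90.4 172. ] dyaw 0.17 hinge [ 586.86 -184.01] tool y,z -0.82 0.73 [136.25  56.  ] [387.25 187.25]
w12.pkl [172.2  87.1] dyaw 0.03 hinge [515.63 183.93] tool y,z 1.1 0.61 [99.   40.25] [424.75 202.75]
```

View pics/w12.png

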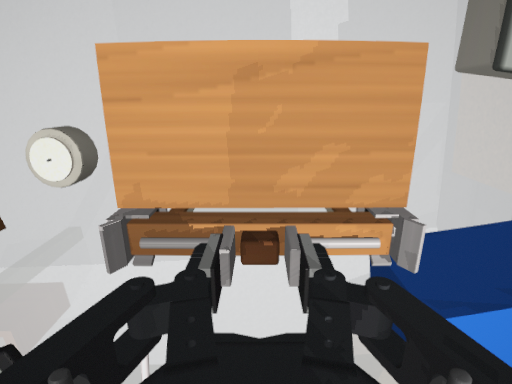

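View pics/s12.png

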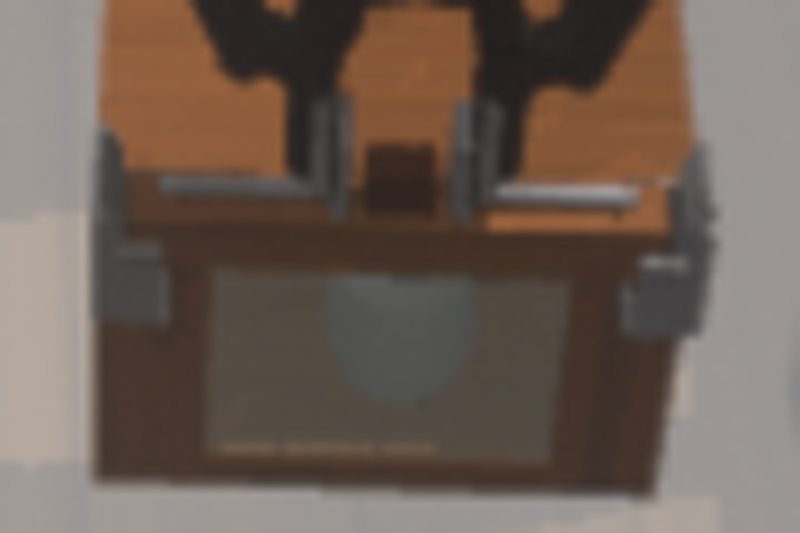

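>>> play_rows:
  increments:
    - [0.3,0,0,0,0,0]
    - [0.4,0,0,0,0,0]
    - [0.4,0,0,0,0,0]
  grip: 40

```text
t: 16.2
tool_pos: [516.7, 183.2, 317.3]
eef_rot: [0.516, -0.484, 0.516, 0.483]
contact_force: [0.1, -0.3, 0.4]
gripper_width: 40.3
```

>>> play_rows:
  increments:
    - [0.3,0,0,0,0,0]
    - [0.4,0,0,0,0,0]
    - [0.4,0,0,0,0,0]
  grip: 42.5

```text
t: 16.45
tool_pos: [516.7, 183.2, 317.0]
eef_rot: [0.516, -0.484, 0.516, 0.483]
contact_force: [0.3, 0.4, -0.3]
gripper_width: 42.6
```

>>> play_rows:
  increments:
    - [0.4,0,0,0,0,0]
    - [0.8,0,0,0,0,0]
    - [0.8,0,0,0,0,0]
  grip: 45

```text
t: 16.7
tool_pos: [516.7, 183.2, 316.3]
eef_rot: [0.516, -0.484, 0.516, 0.483]
contact_force: [-0.7, -0.6, 1.6]
gripper_width: 44.8
```

>>> play_rows:
  increments:
    - [0.3,0,0,0,0,0]
    - [0.5,0,0,0,0,0]
    - [0.5,0,0,0,0,0]
  grip: 47.5

```text
t: 16.95
tool_pos: [516.7, 183.2, 315.8]
eef_rot: [0.516, -0.484, 0.516, 0.483]
contact_force: [-0.3, 0.2, 1.7]
gripper_width: 47.5
```

>>> play_rows:
  increments:
    - [0.3,0,0,0,0,0]
    - [0.4,0,0,0,0,0]
    - [0.4,0,0,0,0,0]
  grip: 50

```text
t: 17.2
tool_pos: [516.7, 183.2, 315.4]
eef_rot: [0.516, -0.484, 0.516, 0.483]
contact_force: [-0.1, -0.8, 1.0]
gripper_width: 50.0
```

```bash
python3 roof2.py w13
```

```text
[516.6811515  183.2348465  315.41445511] [-0.14 -0.77  0.98] [-0.006 -0.002 -0.074] 49.95514477904987 17.2
w6.pkl [ 90.4 172. ] dyaw 0.17 hinge [ 586.86 -184.01] tool y,z -0.82 0.73 [136.25  56.  ] [387.25 187.25]
w13.pkl [172.2  86.1] dyaw 0.03 hinge [515.17 183.97] tool y,z 1.56 0.64 [96.25 39.25] [427.25 202.75]
```

View pics/w13c.png

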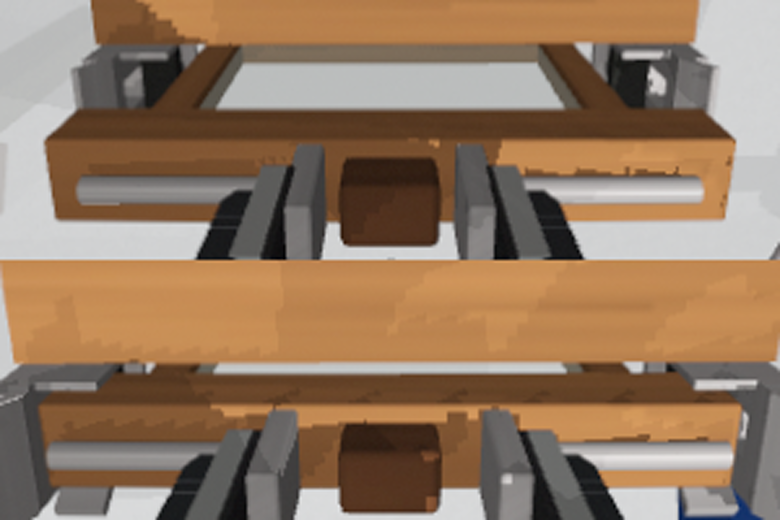

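>>> play_rows:
  increments:
    - [0.3,0,0,0,0,0]
    - [0.5,0,0,0,0,0]
    - [0.5,0,0,0,0,0]
  grip: 52.5

```text
t: 17.5
tool_pos: [516.7, 183.2, 314.9]
eef_rot: [0.516, -0.484, 0.516, 0.483]
contact_force: [0.5, -0.9, 1.5]
gripper_width: 52.5
```

>>> play_rows:
  increments:
    - [0.3,0,0,0,0,0]
    - [0.5,0,0,0,0,0]
    - [0.5,0,0,0,0,0]
  grip: 55

```text
t: 17.75
tool_pos: [516.7, 183.2, 314.4]
eef_rot: [0.516, -0.484, 0.516, 0.483]
contact_force: [0.1, 0.5, 1.2]
gripper_width: 54.9
```

>>> play_rows:
  increments:
    - [0,0,0,0,0,0]
    - [0,0,0,0,0,0]
    - [0,0,0,0,0,0]
    - [0,0,0,0,0,0]
  grip: 60

```text
t: 18.08
tool_pos: [516.5, 183.2, 314.1]
eef_rot: [0.516, -0.484, 0.516, 0.483]
contact_force: [1.1, -0.1, 0.4]
gripper_width: 60.1
```

>>> play_rows:
  increments:
    - [0,0,0,0,0,0]
    - [0,0,0,0,0,0]
    - [0,0,0,0,0,0]
    - [0,0,0,0,0,0]
    - [0,0,0,0,0,0]
  grip: 76

```text
t: 18.5
tool_pos: [516.6, 183.2, 314.3]
eef_rot: [0.516, -0.484, 0.516, 0.483]
contact_force: [-0.6, 0.0, 0.5]
gripper_width: 76.2
```

```bash
python3 roof2.py w14
```

```text
[516.63473786 183.22671199 314.3439553 ] [-0.64  0.    0.48] [0.017 0.004 0.012] 76.20641085621105 18.5
w6.pkl [ 90.4 172. ] dyaw 0.17 hinge [ 586.86 -184.01] tool y,z -0.82 0.73 [136.25  56.  ] [387.25 187.25]
w14.pkl [172.2  85.7] dyaw 0.11 hinge [515.03 184.06] tool y,z 1.65 0.73 [95.25 39.  ] [428.75 202.75]
```

View pics/w14.png

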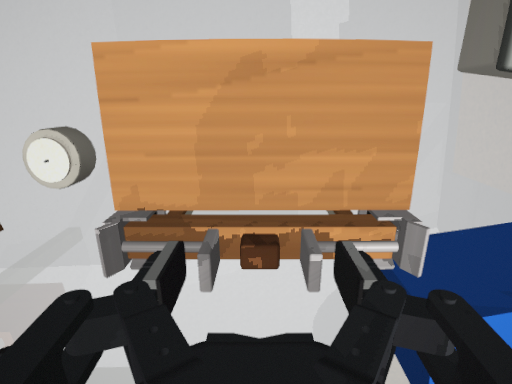

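Tabs are spread again at px 200 and 321, and the rods reach the cheeks at 122 and 397. Withdrawing straight up and checking from above.

>>> play_rows:
  increments:
    - [-2,0,0,0,0,0]
    - [-6,0,0,0,0,0]
    - [-12,0,0,0,0,0]
    - [-20,0,0,0,0,0]
    - [-32,0,0,0,0,0]
    - [-46,0,0,0,0,0]
    - [-60,0,0,0,0,0]
    - [-74,0,0,0,0,0]
    - [-84,0,0,0,0,0]
    - [-88,0,0,0,0,0]
    - [-90,0,0,0,0,0]
    - [-90,0,0,0,0,0]
    - [-90,0,0,0,0,0]

```text
t: 19.63
tool_pos: [516.4, 183.2, 403.8]
eef_rot: [0.516, -0.484, 0.516, 0.483]
contact_force: [0.4, 0.2, 0.0]
gripper_width: 76.0
```

```bash
python3 - <<'E'
from h import *
import pickle
p,R,s=pose();print(p,s["contact_force"].round(2),s["t"])
c=cam("wrist");save(c,"w15.png");pickle.dump(c,open("w15.pkl","wb"))
a=cv2.imread("pics/w1.png")[160:240,145:375];b=c["pixels"][160:240,145:375]
cv2.imwrite("pics/cmp.png",cv2.resize(np.vstack([a,b]),None,fx=3.4,fy=3.4,interpolation=cv2.INTER_CUBIC))
c=cam("scene");cv2.imwrite("pics/s15.png",cv2.resize(c["pixels"][145:220,230:330],(800,600),interpolation=cv2.INTER_CUBIC))
E
```

```text
[516.36052749 183.24626894 403.77145571] [0.37 0.2  0.03] 19.6333
```

View pics/cmp.png

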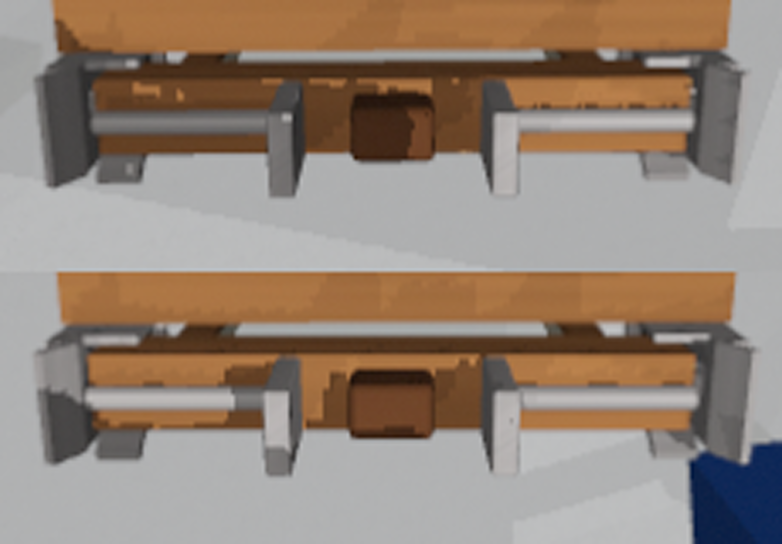

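View pics/s15.png

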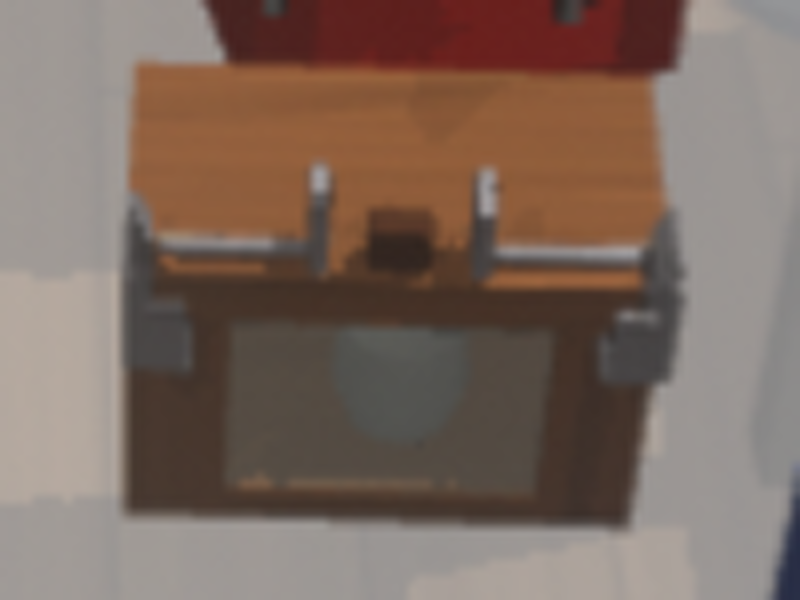

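```bash
python3 - <<'E'
from h import *
c=cam("scene");save(c,"end.png");print(env.get_state()["contact_force"].round(2))
print(env.finish_job())
E
```

```text
[-0.43 -0.1  -0.68]
the job is handed in; nothing more can be done
None
```

View pics/end.png

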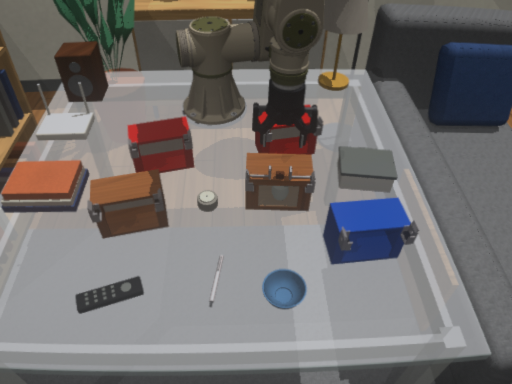

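The door now hangs on the vase box, both pins appear fully sprung out in their holes, and the job is handed in at about 20 s of the 48 s allowed.

- **Moving it:** I pinched the tabs and lifted the door straight off the empty box. The wrist then carried about 2.5 to 3 N, which matches the door's weight. I lined it up over the vase box to within about 0.3 mm of how it had sat over the empty box.
- **Lowering it:** I went down in steps of 1 mm or less. The seats were first felt with the tool (TCP) at about 319.5 mm, roughly 5 mm above nominal. The load on them then rose by about 3 N per mm, to about 4 N, well under the 15 N limit. I opened the jaws in small steps, easing the tool down so the pads would not drag the door up.
- **Last checks:** From above, the tabs stand 256 px apart, where 256 px is expected for free tabs at that height. They are symmetric about the block, and both rods reach the rail ends as they did at the start. The wrist force is near zero, and the vase is visible standing behind the pane. In the final scene view the other things look where they were.
- **Disagreements:**
  - At the start, the scene camera put the tabs about 3 mm off from the wrist and top cameras. I went with the latter two.
  - In the last wrist images at the box, the roof measurement was off by about 2 mm. The search area in the picture had cut off the roof's front edge, so I ignored that reading.

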